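# Interlock the U-shaped yokes in the stop frame

## Robot

A 6-joint arm with a two-finger parallel gripper is mounted at the origin on the work surface. World frame = base frame: x ahead of the robot, y to its left, z up, the work surface at z = 0. Lengths are in m, angles in rad, forces in N, time in s.
With the tool pointing down it reaches from about 0.275 to 0.85 m from the base axis. Payload 5.2 kg.
Tool frame: the origin (TCP) lies on the mounting face of the last link; the fingertips stand 173 mm ahead of it and the grasp point (between the pads) lies 155 mm ahead of it; z points along the fingers, y is the line along which they close (so a half turn about z gives the same grasp; the last joint's range is limited). The gripper opens to 85 mm and grips with 20 to 120 N. Pads are 22 mm wide; open, the fingers measure 114 mm over their backs; the gripper's body (76 mm by 85 mm) begins 54 mm behind the grasp point. The pads swing forward as they close: fully open they stand 13 mm farther back than shut.
Start: joints at [-1.37, 0.259, 1.535, -0, 1.348, -0.203], TCP at [0.216, -0.506, 0.405] pointing down, gripper open.
Joint ranges: [-3.14, 3.14], [-0.91, 2.08], [0.19, 2.58], [-1.22, 4.36], [0.22, 2.71], [-3.12, 3.12]. Speed limits (rad/s): [2.57, 2.57, 3.14, 3.14, 3.14, 3.14].

## Interface

Orientations are given as a unit quaternion [w, x, y, z].
In Python, from station import arm gives the robot as it stands.
- The arm moves only by the tool steer_hand, called after ">>>" in YAML: its name, and indented under it one key for each argument. Schema: {"type":"object","properties":{"ticks":{"type":"object","properties":{"wx":{"type":"array","items":{"type":"number"},"minItems":1,"maxItems":12},"wy":{"type":"array","items":{"type":"number"},"minItems":1,"maxItems":12},"wz":{"type":"array","items":{"type":"number"},"minItems":1,"maxItems":12},"x":{"type":"array","items":{"type":"number"},"minItems":1,"maxItems":12},"y":{"type":"array","items":{"type":"number"},"minItems":1,"maxItems":12},"z":{"type":"array","items":{"type":"number"},"minItems":1,"maxItems":12},"finger_gap":{"type":"array","items":{"type":"number"},"minItems":1,"maxItems":12}},"additionalProperties":false,"required":["wx","wy","wz","x","y","z","finger_gap"]},"only":{"type":"string"},"quiet":{"type":"boolean"},"lines":{"type":"string"}},"required":["ticks"],"additionalProperties":false}. ticks is an object with one list for each field, all of the same length, 1 to 12, a row being the entries at one place: wx, wy, wz (a rotation vector in parts of the range, where 1.0 means 4 rad), x, y, z (the shift in shares of 0.5 m (1.0 is 0.5 m)), finger_gap (the finger opening in m); each row is the pose to reach, as a shift and turn from the pose commanded when the call began, along the tool's axes at that moment; what a row does not reach only later rows make up. A row lasts 1/10 s, in which the tool goes at most 0.05 m and 0.15 rad, less where a joint would pass 70% of its speed; a pose out of reach is approached as far as the arm can. The fingers move at their own pace and stop on an object; the grip force is fixed at half the most. Time passes only in rows, so rows that do not move let the fingers close. The tool returns the time, the measured TCP pose, the force, the opening and the grip force at its end. only (a regular expression) keeps the lines of the reply that match it, lines (a string "A,B") keeps lines A to B, and quiet returns only ok. No shift or turn number may pass 1 either way. Input that does not fit is refused with a message, and nothing moves.
- arm.sense(): the state, without advancing time (a new reading comes with each control period).
- arm.get_image(name): name is "side" or "top"; returns a dict with "pixels" (384x512x3 uint8, blue, green, red), "fov_y" (degrees; the focal length in pixels is half the picture's height over the tangent of half this angle, whatever the lens; pixels are square), "cx", "cy" (the principal point, pixels), "D" ([k1, k2, p1, p2, k3] as OpenCV has them; the pictures are not rectified), "view" (4x4, takes a point from world to camera coordinates). Camera axes: x right, y down, z forward; pixel columns grow to the right and rows downward; lengths in m; the calibration is good to about 2 mm. A picture is of the moment at which its call begins. There is no depth.
- arm.job_done(): hands the job in; it is judged then, once.
The state is a dict: "time": time; "q": joint angles; "joint_vel": joint speeds; "joint_efforts": joint torques, N m; "ee_pos": TCP position; "eef_rot": TCP orientation; "wrist_force": force on the tool from outside, world axes, zero at the start; "ft_torque": the same for the moment, N m; "gripper_width": finger opening in m; "grip_force": force on a finger pad.
Only numpy, scipy, OpenCV 4.12 (cv2) and the standard library are available. Lean on these libraries where they do the work, as an engineer would, in place of code of your own. Each camera call takes 0.05 s, during which the arm holds its last target. There are 200 camera calls.

## Task

Pack the three U-shaped wooden yokes into a tight block in the low stop frame. First slide the loose dark yoke in under the steel bar, beside the dark one already there and facing the same way (mouth outwards, back bar fully home against the back stop); then turn the pale yoke the other way round and slide it in, legs first, so that its legs interlock with the legs of both dark yokes and it is fully home with its back flush with the front ends of the frame's side rails. Leave the glue bottle, the jar and the chisel where they are, and let go of everything.

Things in the scene. Friction and masses are not known exactly. Their poses are not given: they have to be found in the camera images.
- frame: Low green wooden stop frame fixed on the bench, floorless, open towards the robot. Origin: on the bench at the middle of the back stop's inner face; x points away from the open mouth, y along the back stop, z up. Inside: 184 mm wide (y -92 to 92), 90 mm deep (x -90 to 0). Back stop and side rails 16 mm thick, 30 mm high. Yokes slide in it on the bench, with about 4 mm side play in all.
- frame_mouth (a point): Middle of the frame's open front, on the bench, level with the front ends of the straight side rails (frame x = -90, y = 0 mm). From there each side rail goes on as a flared lead-in 30 mm high, spreading outwards to about y = +-103 mm at x = -113 mm.
- frame_bar (a point): Middle of the underside of the steel bar that crosses over the frame from rail to rail, at frame x = -48 to -32 mm; underside 42 mm, top 50 mm above the bench. Yokes pass below it; they cannot be put in from above.
- dark_home (a point): Where the dark yoke's origin belongs (on the bench, frame x = -10, y = -46 mm): back bar against the back stop, own x along the frame's x, mouth out. The seated yoke lies likewise at y = +46 mm.
- pale_home (a point): Where the pale yoke's origin belongs (on the bench, frame x = -80, y = 0 mm): own x against the frame's x, its legs under the bar, one in the mouth of each dark yoke, stopped by their back bars; its mouth takes the two neighbouring dark legs with about 6 to 10 mm play in all.
- seated: Dark wooden yoke that lies loose in its place in the frame. All yokes are alike, U-shaped: back bar 90 mm (own y) by 20 mm (x -10 to 10), two legs 20 mm wide centred at y = +-35, reaching to x = -60; mouth 50 by 50 mm; 28 mm high; edges rounded 3 mm; about 0.1 kg. Origin under the middle of the back bar, x out of the back away from the legs, z up.
- seated_legs (a point): Midway between the seated yoke's two leg ends (own x = -60, y = 0, z = 14 mm).
- dark: Loose dark brown wooden U-shaped yoke lying flat on the bench at any yaw; same shape, size, origin and axes as the seated yoke (origin under the middle of the back bar, legs to own -x).
- dark_legs (a point): Midway between the dark yoke's two leg ends (own x = -60, y = 0, z = 14 mm).
- pale: Loose pale wooden U-shaped yoke lying flat on the bench at any yaw; same shape, size, origin and axes as the seated yoke (origin under the middle of the back bar, legs to own -x).
- pale_legs (a point): Midway between the pale yoke's two leg ends (own x = -60, y = 0, z = 14 mm).
- glue: White glue bottle with a red cap, standing loose, 56 mm across and 150 mm tall; origin at the centre of its underside. To be left alone.
- jar: Clear jar with a black lid, standing loose, 64 mm across and 70 mm tall; origin at the centre of its underside. To be left alone.
- chisel: Chisel lying loose on the bench between robot and frame, about 170 mm long, 23 mm high and at most 30 mm wide; origin on the bench below its ferrule, handle to own -x (to -65 mm), blade to own +x (to +105 mm). To be left alone.

How it is judged:
By the outcome, as a careful person would: the job done as asked, in the order asked, and still so for the second after the job is handed in, with the robot touching nothing.
It also fails if it takes over 72 s, if anything falls off the work surface, if the arm or the gripper's body presses on something with over 40 N, if the wrist force passes 120 N, or if a joint passes its speed limit or range.

## Working session

There is one attempt and no reset: what is moved stays moved. The work goes in short steps, Python scripts to look and compute and a tool call to move; the robot and the scene stay as the last step left them, time stands still between calls to the robot, and variables do not carry over. Pictures are saved under pics/ and viewed, at most 10 in all, crops included, and the job is handed in when it is done.

```bash
ls; mkdir -p pics
```

Run:
```python
from station import arm
import cv2,json
s=arm.sense(); print(s)
for n in("top","side"):
    d=arm.get_image(n); cv2.imwrite(f"pics/{n}0.png",d["pixels"]); print(n,d["fov_y"],d["cx"],d["cy"],d["D"],d["view"])
```

```text
pics
station.py
{'time': 0.0, 'q': array([-1.36982954e+00,  2.59356358e-01,  1.53607887e+00, -9.84730461e-06,
        1.34799933e+00, -2.02787944e-01]), 'joint_vel': array([ 0.0004204 ,  0.00037091, -0.00047466,  0.00043561,  0.00176912,
       -0.00102332]), 'joint_efforts': array([-2.20106090e-04, -4.46027112e+01, -2.90574485e+01, -4.39683072e-04,
        1.17980081e-02,  6.81650789e-06]), 'ee_pos': array([ 0.2160635 , -0.50555252,  0.4038689 ]), 'eef_rot': array([-9.20954266e-04,  9.79691242e-01,  2.00509908e-01, -3.96235210e-06]), 'wrist_force': array([ 0.76429829, -0.06350558, -0.47642922]), 'ft_torque': array([0.04456362, 0.02835354, 0.02783479]), 'grip_force': 0.0, 'gripper_width': 0.08513536779761911}
top 48.43493531223056 267.39273908315823 195.49978370935207 [-0.02454771  0.          0.          0.          0.        ] [[-0.00481219 -0.9995464   0.02972927 -0.01020655]
 [-0.99787051  0.00286599 -0.06516307  0.53796308]
 [ 0.06504831 -0.02997954 -0.99743167  1.05070883]
 [ 0.          0.          0.          1.        ]]
side 49.748047865087926 252.48666399427492 186.97088467333882 [0.01851376 0.         0.         0.         0.        ] [[-0.89516017 -0.44572498 -0.00418474  0.46664016]
 [-0.26023682  0.53021588 -0.80693737  0.18443773]
 [ 0.36189096 -0.72124917 -0.59062219  0.99678398]
 [ 0.          0.          0.          1.        ]]
```

View pics/top0.png

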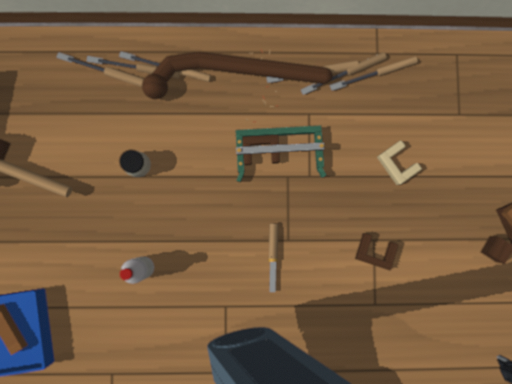

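View pics/side0.png

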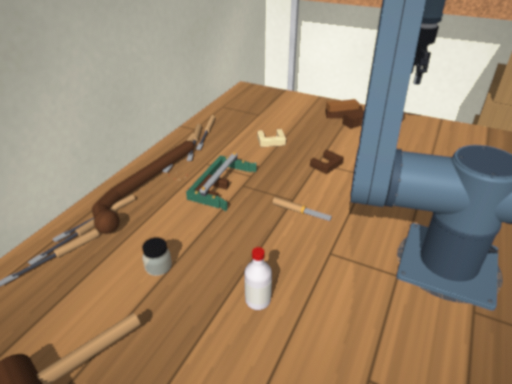

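The top view shows the frame's green U around (281,150), with the bar at row 148 and the seated yoke in its left half. The dark yoke is at (377,252), pale (400,162), chisel (273,257), jar (133,162) and glue (138,269). In the side view the frame is at (220,182), pale at (271,138) and dark at (326,161). Next I'll enlarge the crops to get colours for segmentation.

Run:
```python
import cv2,numpy as np
t=cv2.imread("pics/top0.png");s=cv2.imread("pics/side0.png")
a=cv2.resize(t[115:285,230:430],None,fx=2,fy=2,interpolation=cv2.INTER_NEAREST)
a=cv2.resize(t[120:280,230:430],(400,320),interpolation=cv2.INTER_NEAREST)
fr=cv2.resize(t[120:185,230:330],(400,260),interpolation=cv2.INTER_NEAREST)
b=cv2.resize(s[120:220,180:280],(400,400),interpolation=cv2.INTER_NEAREST)
c=cv2.resize(s[120:180,250:350],(400,240)[:2],interpolation=cv2.INTER_NEAREST)
L=np.vstack([a,fr]);R=np.vstack([b,c])[:580]
R=np.pad(R,((0,max(0,580-len(R))),(0,0),(0,0)))
cv2.imwrite("pics/crop0.png",np.hstack([L,R]))
for n,(u,v) in dict(pale=(400,176),dark=(380,263),dark2=(363,250),green=(280,131),seat=(263,141),bench=(340,200),shad=(372,246),bar=(280,148)).items(): print(n,t[v,u],cv2.cvtColor(t[v:v+1,u:u+1],cv2.COLOR_BGR2HSV)[0,0])
```

```text
pale [133 172 189] [ 21  76 189]
dark [37 52 77] [ 11 132  77]
dark2 [37 52 76] [ 12 131  76]
green [78 96 57] [ 76 104  96]
seat [37 52 77] [ 11 132  77]
bench [ 59  90 119] [ 16 129 119]
shad [43 63 82] [ 15 121  82]
bar [138 139 136] [ 80   6 139]
```

View pics/crop0.png

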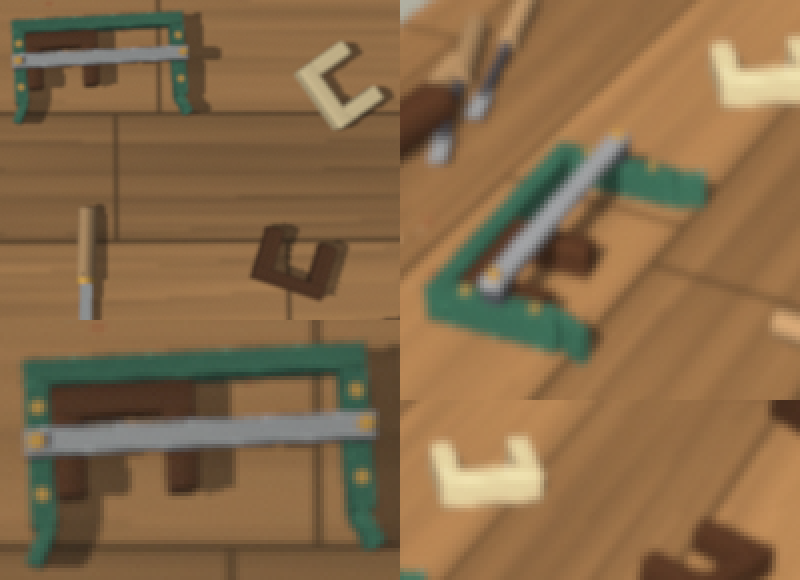

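The crops show clear colours: green for the frame, dark brown with a high r/g, and pale bright. Now I'll fit silhouette models jointly in both views, with z free as a check.

Create vis.py:
```python
import cv2,numpy as np
from scipy.optimize import minimize
def prism(poly,z0,z1): return np.array([[x,y,z] for z in(z0,z1) for x,y in poly])/1000
def box(x0,x1,y0,y1,z0=0,z1=28): return prism([(x0,y0),(x1,y0),(x1,y1),(x0,y1)],z0,z1)
YOKE=[box(-10,10,-45,45),box(-60,0,25,45),box(-60,0,-45,-25)]
FRAME=[box(0,16,-108,108,0,30)]
for s in(1,-1): FRAME+=[box(-90,16,*sorted((s*92,s*108)),0,30),prism([(-90,s*92),(-90,s*108),(-113,s*119),(-113,s*103)],0,30)]
def K(d):
    f=d["pixels"].shape[0]/2/np.tan(np.radians(d["fov_y"])/2)
    return np.array([[f,0,d["cx"]],[0,f,d["cy"]],[0,0,1]])
def proj(d,P):
    V=np.array(d["view"]); return cv2.projectPoints(np.asarray(P,float).reshape(-1,3),cv2.Rodrigues(V[:3,:3])[0],V[:3,3],K(d),np.array(d["D"],float))[0].reshape(-1,2)
def T(p,P):
    c,s=np.cos(p[2]),np.sin(p[2]); return P@np.array([[c,s,0],[-s,c,0],[0,0,1]])+[p[0],p[1],p[3] if len(p)>3 else 0]
def soft(px,kind):
    b,g,r=[px[...,i].astype(float) for i in range(3)]
    if kind=="dark": return np.clip((r/(g+1)-1.34)/.1,0,1)*(r<115)
    if kind=="pale": return np.clip((b-75)/50,0,1)*(r>b+20)
    return np.clip((g-r+10)/20,0,1)
def render(d,p,model,w,S=8):
    x0,y0,x1,y1=w; m=np.zeros(((y1-y0)*S,(x1-x0)*S),np.uint8)
    for P in model:
        q=(proj(d,T(p,P))-[x0-.5,y0-.5])*S
        cv2.fillConvexPoly(m,cv2.convexHull(np.round(q).astype(np.int32)),255)
    return cv2.GaussianBlur(cv2.resize(m,(x1-x0,y1-y0),interpolation=cv2.INTER_AREA)/255.,(0,0),.6)
def fit(ds,kind,model,p0,fz=False,ignore=None,R=.1):
    W=[]
    for d in ds:
        q=proj(d,T(p0,np.vstack(model))); a=np.maximum(q.min(0)-6,0).astype(int); b=(q.max(0)+7).astype(int)
        w=(*a,*b); px=d["pixels"][a[1]:b[1],a[0]:b[0]]; m=soft(px,kind)
        ok=np.ones(m.shape)
        if ignore: 
            r=np.zeros(m.shape)
            for M,pp in ignore: r=np.maximum(r,render(d,pp,M,w))
            ok=1.*(cv2.dilate(r,np.ones((3,3)))<.2)
        W.append((d,w,cv2.GaussianBlur(m,(0,0),.5),ok))
    p0=np.array([*p0[:3],0. if len(p0)<4 else p0[3]]); sc=np.array([.01,.01,.1,.01]); n=4 if fz else 3
    def f(v):
        p=p0.copy(); p[:n]+=v*sc[:n]
        return sum((((render(d,p,model,w)-m)**2)*ok).sum() for d,w,m,ok in W)
    best=None
    v=np.zeros(n)
    for k in range(3):
        best=minimize(f,v,method="Nelder-Mead",options=dict(initial_simplex=np.vstack([v]+[v+(1.5-.5*k)*e for e in np.eye(n)]),xatol=.005,fatol=.01)); v=best.x
    p=p0.copy(); p[:n]+=v*sc[:n]; return p,best.fun
def ray(d,uv,z=0.):
    V=np.array(d["view"]); q=cv2.undistortPoints(np.array([[uv]],float),K(d),np.array(d["D"],float))[0,0]
    r=V[:3,:3].T@[*q,1]; c=-V[:3,:3].T@V[:3,3]; return c+r*(z-c[2])/r[2]
BAR=[box(-48,-32,-108,108,30,50)]
```

Create m0.py:
```python
from vis import *
from station import arm
t=arm.get_image("top");s=arm.get_image("side")
for n,uv in dict(frame=(281,134),dark=(380,264),pale=(392,172),ch0=(273,225),chf=(273,262),ch1=(273,290)).items(): print(n,ray(t,uv,.028 if n in("dark","pale") else .02).round(3))
G=dict(frame=("green",FRAME,ray(t,(281,134),.03),0.0),dark=("dark",YOKE,ray(t,(378,264),.028),np.pi),pale=("pale",YOKE,ray(t,(393,172),.028),0))
G["dark"]=(*G["dark"][:3],np.radians(160)); G["pale"]=(*G["pale"][:3],np.radians(140))
fp=None
for n,(k,M,c,a) in G.items():
    for lab,ds,fz in(("both",[t,s],0),("bothz",[t,s],1),("top",[t],0),("side",[s],0)):
        best=min((fit(ds,k,M,(c[0],c[1],a+da),fz,[(BAR,fp if fp is not None else (c[0],c[1],a))] if n=="frame" else None) for da in ((0,) if n=="frame" else (0,np.pi/2,np.pi,-np.pi/2))),key=lambda r:r[1])
        if lab=="both" and n=="frame": fp=best[0]
        print(n,lab,best[0].round(4),round(np.degrees(best[0][2]),1),round(best[1],1),flush=True)
```

```bash
time python3 m0.py
```

```text
frame [ 0.693 -0.047  0.02 ]
dark [ 0.366 -0.29   0.028]
pale [ 0.596 -0.326  0.028]
ch0 [ 0.464 -0.026  0.02 ]
chf [ 0.373 -0.025  0.02 ]
ch1 [ 0.304 -0.025  0.02 ]
frame both [ 0.6934 -0.0413  0.0578  0.    ] 3.3 213.2
frame bothz [ 0.6933 -0.0409  0.0592  0.0012] 3.4 214.5
frame top [ 0.6938 -0.0408  0.056   0.    ] 3.2 115.9
frame side [ 0.693  -0.0435  0.0628  0.    ] 3.6 82.7
dark both [ 0.3737 -0.2782  2.8269  0.    ] 162.0 160.7
dark bothz [ 3.7400e-01 -2.7760e-01  2.8178e+00  1.4000e-03] 161.5 160.2
dark top [ 0.3741 -0.2772  2.809   0.    ] 160.9 99.7
dark side [ 0.3754 -0.2809  2.8257  0.    ] 161.9 55.4
pale both [ 0.6082 -0.3279  2.1749  0.    ] 124.6 45.6
pale bothz [ 0.608  -0.326   2.168   0.0034] 124.2 38.8
pale top [ 0.6081 -0.327   2.1694  0.    ] 124.3 26.6
pale side [ 0.6094 -0.3325  2.1881  0.    ] 125.4 21.2
real	0m5.456s
user	0m5.014s
sys	0m0.169s
```

Create go.py:
```python
# go.py X Y ZTCP YAWDEG : rotation vector and shift in tool axes from the present pose to a tool-down pose with tool y at world yaw YAWDEG
import sys,numpy as np
from scipy.spatial.transform import Rotation as Ro
from station import arm
F=np.array([.6934,-.0421,.0585])
def w(fx,fy): # frame mm -> world
    c,s=np.cos(F[2]),np.sin(F[2]); return F[:2]+np.array([c*fx-s*fy,s*fx+c*fy])/1000
def delta(x,y,z,yaw):
    s=arm.sense(); R=Ro.from_quat(s["eef_rot"],scalar_first=True); a=np.radians(yaw)
    Y=np.array([np.cos(a),np.sin(a),0]); Z=np.array([0,0,-1.]); T=Ro.from_matrix(np.c_[np.cross(Y,Z),Y,Z])
    print("rotvec",(R.inv()*T).as_rotvec().round(4),"d",R.inv().apply(np.array([x,y,z])-s["ee_pos"]).round(4),"t",round(s["time"],2),"q6",s["q"][5].round(2))
if __name__=="__main__":
    a=sys.argv[1:]
    if a[0]=="f": p=w(float(a[1]),float(a[2])); delta(*p,float(a[3]),float(a[4])+np.degrees(F[2]))
    else: delta(*map(float,a))
```

```bash
python3 go.py .3747 -.279 .179 -18.6
```

Run:
```python
from vis import *
from station import arm
import go
t=arm.get_image("top");s=arm.get_image("side")
F=go.F; c=go.w(-10,46); bar=(BAR,F); fr=(FRAME,F)
for l,ds in(("both",[t,s]),("top",[t]),("side",[s])):
    p,e=fit(ds,"dark",YOKE,(*c,F[2]),0,[bar,fr]); d=p[:2]-F[:2]; cc,ss=np.cos(F[2]),np.sin(F[2])
    print(l,p.round(4),"frame",(cc*d[0]+ss*d[1])*1000,(cc*d[1]-ss*d[0])*1000,e)
```

```text
rotvec [-1.000e-03 -7.000e-04 -8.424e-01] d [ 0.2349 -0.1458  0.2254] t 0.2 q6 -0.2
both [0.6837 0.0067 0.0654 0.    ] frame -6.835920824874742 49.33043285819287 24.065331886202472
top [0.6834 0.0078 0.0594 0.    ] frame -7.100339535375263 50.385425790751604 8.478518453909219
side [ 0.6879 -0.0028 -0.0092  0.    ] frame -3.2102033745211025 39.521147907676024 4.596475280667301
```

Units first: shifts go in shares of 0.5 m and turns go in shares of 4 rad. So 0.2349 m is 0.4698, 0.12 m is 0.24, -0.8424 rad is -0.2106.

>>> steer_hand:
  ticks: {"wx":[-0.0003,-0.0003,-0.0003,-0.0003,-0.0003,-0.0003,-0.0003,-0.0003,-0.0003],"wy":[-0.0002,-0.0002,-0.0002,-0.0002,-0.0002,-0.0002,-0.0002,-0.0002,-0.0002],"wz":[-0.2106,-0.2106,-0.2106,-0.2106,-0.2106,-0.2106,-0.2106,-0.2106,-0.2106],"x":[0.4698,0.4698,0.4698,0.4698,0.4698,0.4698,0.4698,0.4698,0.4698],"y":[-0.2916,-0.2916,-0.2916,-0.2916,-0.2916,-0.2916,-0.2916,-0.2916,-0.2916],"z":[0.24,0.24,0.24,0.24,0.24,0.24,0.24,0.3,0.3],"finger_gap":[0.055,0.055,0.055,0.055,0.055,0.055,0.055,0.055,0.055]}

```text
time: 1.2
ee_pos: [0.3741, -0.2784, 0.2526]
eef_rot: [-0.002, 0.812, 0.584, -0.001]
wrist_force: [-0.1, 0.7, 0.0]
gripper_width: 0.0553
grip_force: 0.0
```

```bash
python3 go.py .3747 -.279 .179 -18.6
```

Run:
```python
from vis import *
from station import arm
t=arm.get_image("top");s=arm.get_image("side")
q=proj(s,[(.3747,-.279,.02)])[0].astype(int);r=proj(t,[(.3747,-.279,.02)])[0].astype(int)
f=lambda d,q:cv2.resize(d["pixels"][q[1]-50:q[1]+50,q[0]-50:q[0]+50],(400,400),interpolation=cv2.INTER_CUBIC)
cv2.imwrite("pics/g1.png",np.hstack([f(t,r),f(s,q)]))
```

```text
rotvec [-0.004  -0.0015  0.0003] d [-0.0005  0.001   0.0736] t 1.2 q6 -0.55
```

View pics/g1.png

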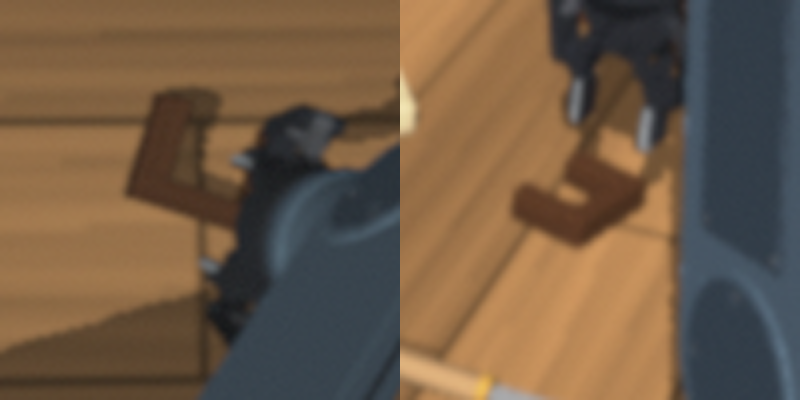

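The fingers straddle the dark back bar in the top crop, at (240,158) and (210,265), with the bar at (225,208). Next I descend and grip.

Converted, 0.0736 m is 0.1472, 0.04 m is 0.08, -0.004 rad is -0.001.

>>> steer_hand:
  ticks: {"wx":[-0.001,-0.001,-0.001,-0.001,-0.001,-0.001,-0.001,-0.001,-0.001],"wy":[-0.0004,-0.0004,-0.0004,-0.0004,-0.0004,-0.0004,-0.0004,-0.0004,-0.0004],"wz":[0,0,0,0,0,0,0,0,0],"x":[-0.001,-0.001,-0.001,-0.001,-0.001,-0.001,-0.001,-0.001,-0.001],"y":[0.002,0.002,0.002,0.002,0.002,0.002,0.002,0.002,0.002],"z":[0.08,0.1472,0.1472,0.1472,0.1472,0.1472,0.1472,0.1472,0.1472],"finger_gap":[0.055,0.055,0.055,0.01,0.01,0.01,0.01,0.01,0.01]}

```text
time: 2.2
ee_pos: [0.3762, -0.2812, 0.1834]
eef_rot: [0.005, 0.812, 0.584, 0.0]
wrist_force: [-2.1, -0.8, 6.5]
gripper_width: 0.0184
grip_force: 59.5
```

Converted, -0.08 m is -0.16, -0.05 m is -0.1.

>>> steer_hand:
  ticks: {"wx":[0,0,0],"wy":[0,0,0],"wz":[0,0,0],"x":[0,0,0],"y":[0,0,0],"z":[-0.1,-0.16,-0.16],"finger_gap":[0.01,0.01,0.01]}

```text
time: 2.5
ee_pos: [0.3768, -0.2815, 0.2664]
eef_rot: [0.008, 0.812, 0.584, 0.001]
wrist_force: [0.8, 0.2, 0.2]
gripper_width: 0.0187
grip_force: 59.0
```

```bash
python3 go.py f -125 -47 .25 180
```

```text
rotvec [ 0.0151 -0.017   2.7586] d [0.2376 0.1252 0.0162] t 2.5 q6 -0.56
```

Converted, 0.2376 m is 0.4752, 0.1252 m is 0.2504, 2.76 rad is 0.69.

>>> steer_hand:
  ticks: {"wx":[0,0,0,0,0,0,0,0,0,0,0,0],"wy":[0,0,0,0,0,0,0,0,0,0,0,0],"wz":[0.69,0.69,0.69,0.69,0.69,0.69,0.69,0.69,0.69,0.69,0.69,0.69],"x":[0.4752,0.4752,0.4752,0.4752,0.4752,0.4752,0.4752,0.4752,0.4752,0.4752,0.4752,0.4752],"y":[0.2504,0.2504,0.2504,0.2504,0.2504,0.2504,0.2504,0.2504,0.2504,0.2504,0.2504,0.2504],"z":[0,0,0,0,0,0,0,0,0,0,0,0],"finger_gap":[0.01,0.01,0.01,0.01,0.01,0.01,0.01,0.01,0.01,0.01,0.01,0.01]}

```text
time: 3.7
ee_pos: [0.5696, -0.0945, 0.2611]
eef_rot: [0.001, 0.974, -0.228, 0.002]
wrist_force: [-1.0, 0.2, -0.1]
gripper_width: 0.0184
grip_force: 58.9
```

```bash
python3 go.py f -125 -47 .25 180
```

```text
rotvec [-1.0000e-03 -5.5000e-03  1.0526e+00] d [0.0023 0.0008 0.0112] t 3.7 q6 1.67
```

Converted, 0.05 m is 0.1, 0.03 m is 0.06, 1.0526 rad is 0.2632.

>>> steer_hand:
  ticks: {"wx":[0,0,0,0,0,0,0,0,0,0],"wy":[-0.001,-0.001,-0.001,-0.001,-0.001,-0.001,-0.001,-0.001,-0.001,-0.001],"wz":[0.2632,0.2632,0.2632,0.2632,0.2632,0.2632,0.2632,0.2632,0.2632,0.2632],"x":[0.0046,0.0046,0.0046,0.0046,0.0046,0.0046,0.0046,0.0046,0.0046,0.0046],"y":[0.0016,0.0016,0.0016,0.0016,0.0016,0.0016,0.0016,0.0016,0.0016,0.0016],"z":[0.0224,0.0224,0.0224,0.0224,0.0224,0.06,0.1,0.1,0.1,0.1],"finger_gap":[0.01,0.01,0.01,0.01,0.01,0.01,0.01,0.01,0.01,0.01]}

```text
time: 4.7
ee_pos: [0.5721, -0.0967, 0.2121]
eef_rot: [-0.001, 0.731, -0.683, 0.002]
wrist_force: [-0.0, 0.3, -0.0]
gripper_width: 0.0182
grip_force: 58.9
```

```bash
python3 go.py f -115 -47 .184 180
```

Run:
```python
from vis import *
from station import arm
t=arm.get_image("top");s=arm.get_image("side")
f=lambda d,q:cv2.resize(d["pixels"][q[1]-50:q[1]+50,q[0]-50:q[0]+50],(400,400),interpolation=cv2.INTER_CUBIC)
cv2.imwrite("pics/g2.png",np.hstack([f(t,(290,160)),f(s,(240,170))]))
```

```text
rotvec [-0.0029 -0.0015  0.0092] d [-0.0004 -0.0092  0.0282] t 4.7 q6 2.71
```

View pics/g2.png

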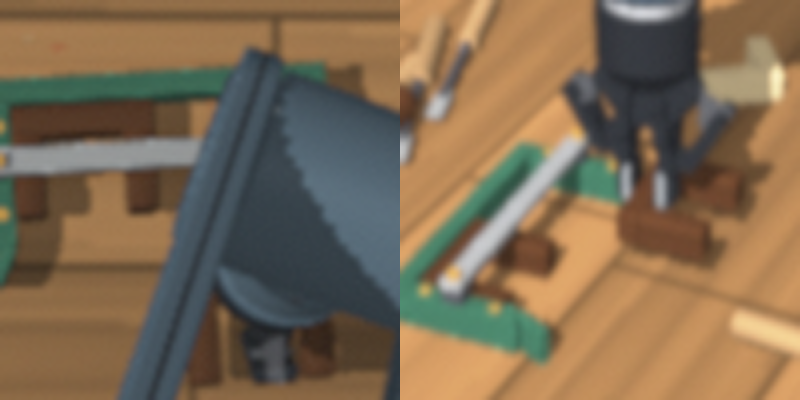

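The yoke is held level with its legs toward the robot; its legs show at (205,340) and (318,345) in the top crop. Now I'll fit its position in hand, masking out the neutral-coloured gripper, and compare it with the seated yoke.

Run:
```python
s=open('vis.py').read()
s=s.replace("        ok=np.ones(m.shape)\n","        b_,g_,r_=[px[...,i].astype(float) for i in range(3)]; ok=np.ones(m.shape)\n        if neutral: ok=1.*(cv2.dilate((r_<g_*1.15).astype(np.uint8),np.ones((3,3)))==0)\n")
s=s.replace("ok=1.*(cv2.dilate(r,","ok=ok*(cv2.dilate(r,").replace("ignore=None,R=.1","ignore=None,neutral=False")
open('vis.py','w').write(s)
open('m1.py','w').write('''
from vis import *
from station import arm
import go,sys
t=arm.get_image("top");s=arm.get_image("side"); F=go.F
def rel(p):
    d=p[:2]-F[:2]; c,q=np.cos(F[2]),np.sin(F[2]); return np.round([(c*d[0]+q*d[1])*1000,(c*d[1]-q*d[0])*1000,np.degrees(p[2]-F[2])],1)
def run(kind,guess,z,ya=0):
    c=go.w(*guess)
    for l,ds in(("top",[t]),("side",[s]),("both",[t,s])):
        p,e=fit(ds,kind,YOKE,(*c,F[2]+np.radians(ya),z),0,None,True); print(kind,l,rel(p),round(e,1))
for k in range(1,len(sys.argv),5): a=sys.argv[k:k+5]; run(a[0],(float(a[1]),float(a[2])),float(a[3]),float(a[4]))
''')
```

```bash
python3 m1.py dark -10 46 0 0 dark -125 -47 .0287 0
```

```text
dark top [-7.1 50.4  0.4] 9.8
dark side [ 8.5 54.8 10.3] 48.7
dark both [-7.  49.7  0.2] 65.6
dark top [-121.5  -47.3    0.2] 19.4
dark side [-122.3  -56.4   -1.6] 122.0
dark both [-122.4  -49.7   -0. ] 171.6
```

Run:
```python
from vis import *
from station import arm
import go
t=arm.get_image("top"); im=cv2.imread("pics/top0.png"); F=go.F
S=7; x0,y0,x1,y1=228,118,338,190
big=cv2.resize(im[y0:y1,x0:x1],None,fx=S,fy=S,interpolation=cv2.INTER_NEAREST)
def draw(M,p,col):
    for P in M:
        q=((proj(t,T(p,P))-[x0-.5,y0-.5])*S).astype(np.int32); n=len(P)//2
        cv2.polylines(big,[q[n:]],True,col,1)
draw(FRAME,(*F,0),(255,255,0)); draw(YOKE,(*go.w(-10,46),F[2],0),(0,255,255)); draw(YOKE,(*go.w(-7.1,50.4),F[2],0),(255,0,255))
cv2.imwrite("pics/ov.png",big)
```

```text
(no output)
```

View pics/ov.png

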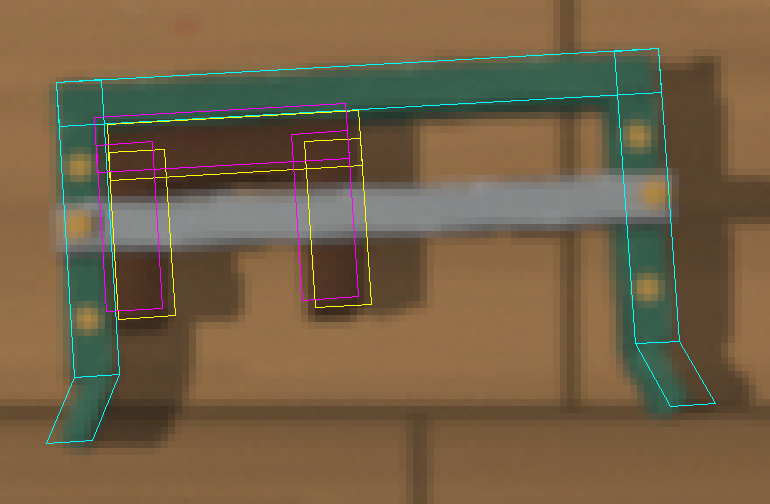

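The overlay shows my frame model sits about 2 mm too far right, with yaw slightly too large, and the seated fit is off the other way. I'll refit on the first top picture with mid-level thresholds and only clean edges.

Run:
```python
s=open('vis.py').read()
s=s.replace("return np.clip((g-r+10)/20,0,1)","return np.clip((g-r+22)/55,0,1)").replace("np.clip((r/(g+1)-1.34)/.1,0,1)","np.clip((r/g-1.32)/.15,0,1)")
open('vis.py','w').write(s)
```

Run:
```python
import vis
from vis import *
from station import arm
F0=np.array([.6934,-.0405,.052])
RB=[m for i,m in enumerate(FRAME) if i in(0,1,3)]  # straight parts only
FL=[FRAME[2],FRAME[4]]
wide=[box(-52,-28,-112,112,28,52)]; flz=[box(-125,-88,60,130,0,32),box(-125,-88,-130,-60,0,32)]
for n in("top","side"):
    d=arm.get_image(n); d["pixels"]=cv2.imread(f"pics/{n}0.png")
    for lab,mod,ign in(("all",FRAME,[(wide,(*F0,0))]),("straight",RB,[(wide,(*F0,0)),(flz,(*F0,0))])):
        p,e=fit([d],"green",mod,F0,0,ign); print(n,lab,p.round(4),round(e,1))
    c,q=np.cos(p[2]),np.sin(p[2]); g=p[:2]+[c*-.010-q*.046,q*-.010+c*.046]
    for neu in(0,1):
        y,e=fit([d],"dark",YOKE,(*g,p[2]),0,[(BAR,p),(RB,p)] if not neu else [(BAR,p)],bool(neu)); dd=y[:2]-p[:2]
        print(n,"seated",y.round(4),"rel",(c*dd[0]+q*dd[1])*1e3,(c*dd[1]-q*dd[0])*1e3,e)
```

```bash
python3 m1.py dark -125 -47 .0287 0
```

```text
top all [ 0.6937 -0.0404  0.0573  0.    ] 130.3
top straight [ 0.6936 -0.0405  0.0568  0.    ] 99.9
top seated [0.6827 0.0071 0.0641 0.    ] rel -8.140211690065847 48.16416876789444 5.1182757929136695
top seated [0.6827 0.0071 0.0672 0.    ] rel -8.226034579098924 48.159523518134435 5.38761114044109
side all [ 0.6929 -0.0437  0.0614  0.    ] 54.4
side straight [ 0.6914 -0.0446  0.0538  0.    ] 22.9
side seated [ 0.6879 -0.0037 -0.0123  0.    ] rel -1.2989202214034279 41.02519634790799 4.920584653460045
side seated [ 0.6878 -0.0037 -0.011   0.    ] rel -1.340425353336114 41.11398127010738 5.0569579065825305
dark top [-122.2  -48.1   -0. ] 11.2
dark side [-124.1  -56.2   -2.5] 121.1
dark both [-1.23e+02 -5.00e+01 -1.00e-01] 156.7
```

```bash
sed -i 's/F=np.array.*/F=np.array([.6940,-.0395,.056])/' go.py; python3 go.py f -125 -45 .184 180;python3 go.py f -98 -45 .184 180
```

```text
rotvec [-0.0017 -0.0009  0.009 ] d [-0.0052 -0.0003  0.0273] t 5.15 q6 2.72
rotvec [-0.0017 -0.0009  0.009 ] d [-0.005  -0.0273  0.0273] t 5.15 q6 2.72
```

Converted, -0.0273 m is -0.0546, 0.0265 m is 0.053, 0.009 rad is 0.0023.

>>> steer_hand:
  ticks: {"wx":[0,0,0,0,0,0,0,0,0,0],"wy":[0,0,0,0,0,0,0,0,0,0],"wz":[0.0023,0.0023,0.0023,0.0023,0.0023,0.0023,0.0023,0.0023,0.0023,0.0023],"x":[-0.0104,-0.0104,-0.0104,-0.0104,-0.0104,-0.0104,-0.0102,-0.01,-0.01,-0.01],"y":[-0.0006,-0.0006,-0.0006,-0.0006,-0.014,-0.028,-0.042,-0.0546,-0.0546,-0.0546],"z":[0,0.03,0.053,0.053,0.053,0.053,0.053,0.053,0.053,0.053],"finger_gap":[0.01,0.01,0.01,0.01,0.01,0.01,0.01,0.01,0.01,0.01]}

```text
time: 6.15
ee_pos: [0.5991, -0.0895, 0.1845]
eef_rot: [-0.001, 0.727, -0.687, 0.001]
wrist_force: [0.9, 2.0, -1.1]
gripper_width: 0.0189
grip_force: 60.1
```

```bash
python3 go.py f -98 -45 .184 180;python3 m1.py dark -98 -45 0 0
```

```text
rotvec [-0.0022 -0.0004  0.    ] d [0.0004 0.0004 0.0005] t 6.15 q6 2.75
dark top [-94.7 -46.7   0.6] 29.8
dark side [-91.2 -63.3  -0.8] 162.6
dark both [-95.1 -47.4   0.9] 254.6
```

Converted, -0.012 m is -0.024, -0.006 m is -0.012.

>>> steer_hand:
  ticks: {"wx":[0,0,0,0],"wy":[0,0,0,0],"wz":[0,0,0,0],"x":[0,0,0,0],"y":[-0.012,-0.024,-0.024,-0.024],"z":[0,0,0,0],"finger_gap":[0.01,0.01,0.01,0.01]}

```text
time: 6.65
ee_pos: [0.6109, -0.0889, 0.1846]
eef_rot: [-0.001, 0.727, -0.687, 0.001]
wrist_force: [0.4, 4.4, -1.9]
gripper_width: 0.0189
grip_force: 60.1
```

>>> steer_hand:
  ticks: {"wx":[0,0,0,0,0],"wy":[0,0,0,0,0],"wz":[0,0,0,0,0],"x":[0,0,0,0,0],"y":[0,0,0,0,0],"z":[0,0,0,-0.08,-0.16],"finger_gap":[0.034,0.034,0.034,0.034,0.034]}

```text
time: 7.15
ee_pos: [0.61, -0.0895, 0.2643]
eef_rot: [0.001, 0.726, -0.687, -0.001]
wrist_force: [0.9, 0.4, 0.8]
gripper_width: 0.0344
grip_force: 0.0
```

```bash
python3 go.py f -250 -46 .28 90
```

```text
rotvec [ 1.3000e-03 -1.3000e-03  1.5701e+00] d [ 0.0009  0.1634 -0.0154] t 7.15 q6 2.76
```

Converted, 0.1634 m is 0.3268, -0.0154 m is -0.0308, -1.57 rad is -0.3925.

>>> steer_hand:
  ticks: {"wx":[0,0,0,0,0,0,0,0,0,0,0,0],"wy":[0,0,0,0,0,0,0,0,0,0,0,0],"wz":[-0.3925,-0.3925,-0.3925,-0.3925,-0.3925,-0.3925,-0.3925,-0.3925,-0.3925,-0.3925,-0.3925,-0.3925],"x":[0.0018,0.0018,0.0018,0.0018,0.0018,0.0018,0.0018,0.0018,0.0018,0.0018,0.0018,0.0018],"y":[0.3268,0.3268,0.3268,0.3268,0.3268,0.3268,0.3268,0.3268,0.3268,0.3268,0.3268,0.3268],"z":[-0.0308,-0.0308,-0.0308,-0.0308,-0.0308,-0.0308,-0.0308,-0.0308,-0.0308,-0.0308,-0.0308,-0.0308],"finger_gap":[0.056,0.056,0.056,0.056,0.056,0.056,0.056,0.056,0.056,0.056,0.056,0.056]}

```text
time: 8.35
ee_pos: [0.4474, -0.0995, 0.2802]
eef_rot: [0.001, 1.0, 0.028, 0.001]
wrist_force: [-0.0, -0.1, 1.3]
gripper_width: 0.0562
grip_force: 0.0
```

```bash
python3 m1.py dark -10 46 0 0 dark -88 -45 0 0
```

Run:
```python
from vis import *
from station import arm
t=arm.get_image("top");s=arm.get_image("side")
f=lambda d,q:cv2.resize(d["pixels"][q[1]-50:q[1]+50,q[0]-50:q[0]+50],(400,400),interpolation=cv2.INTER_CUBIC)
cv2.imwrite("pics/g3.png",np.hstack([f(t,(285,160)),f(s,(240,170))]))
```

```text
dark top [-8.6 46.9  0.5] 31.2
dark side [-2.6 39.5 -3.8] 35.9
dark both [-8.  46.5 -0.1] 76.1
dark top [-85.3 -47.4   0.2] 82.8
dark side [-83.9 -55.6   7.6] 213.8
dark both [-85.7 -47.5   1.7] 334.9
```

View pics/g3.png

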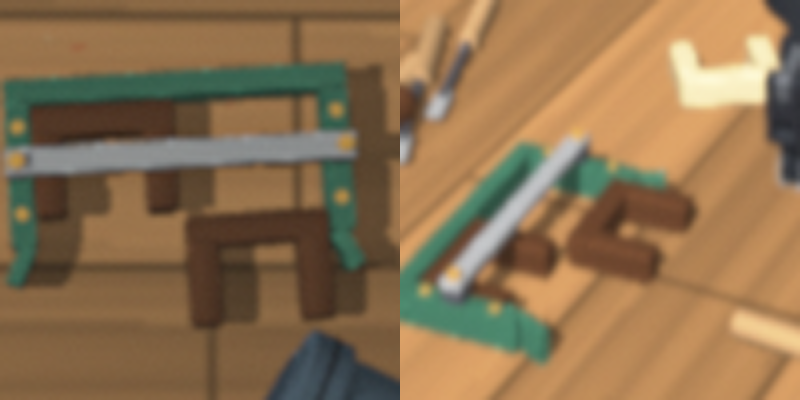

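Both dark yokes are parallel and the loose one's right edge lies against the right rail at (325,215), with its mouth facing out. Next I lower the two spread fingers behind its leg ends.

```bash
python3 go.py f -170 -46.5 .178 -90
```

```text
rotvec [ 0.0011 -0.0017 -0.0028] d [0.0794 0.0003 0.1021] t 8.55 q6 1.06
```

Converted, 0.1021 m is 0.2042, 0.1 m is 0.2, -0.003 rad is -0.0008.

>>> steer_hand:
  ticks: {"wx":[0,0,0,0,0],"wy":[0,0,0,0,0],"wz":[-0.0008,-0.0008,-0.0008,-0.0008,-0.0008],"x":[0.08,0.1588,0.1588,0.1588,0.1588],"y":[0,0,0,0,0],"z":[0.06,0.12,0.2,0.2042,0.2042],"finger_gap":[0.048,0.048,0.048,0.048,0.048]}

```text
time: 9.05
ee_pos: [0.5261, -0.0946, 0.1771]
eef_rot: [-0.0, 1.0, 0.029, -0.001]
wrist_force: [-0.0, 0.2, -0.1]
gripper_width: 0.0479
grip_force: 0.0
```

```bash
python3 go.py f -81 -46.5 .178 -90
```

```text
rotvec [-0.0008  0.0021  0.0015] d [ 0.0897  0.0011 -0.0011] t 9.05 q6 1.13
```

Units first: shifts go in shares of 0.5 m and turns go in shares of 4 rad. So 0.048 m is 0.096, 0.042 m is 0.084.

>>> steer_hand:
  ticks: {"wx":[0,0,0,0,0,0,0,0],"wy":[0,0,0,0,0,0,0,0],"wz":[0,0,0,0,0,0,0,0],"x":[0.016,0.032,0.048,0.06,0.072,0.084,0.096,0.096],"y":[0.0012,0.0012,0.0012,0.0012,0.0012,0.0012,0.0012,0.0012],"z":[0,0,0,0,0,0,0,0],"finger_gap":[0.048,0.048,0.048,0.048,0.048,0.048,0.048,0.048]}

```text
time: 9.85
ee_pos: [0.5757, -0.0927, 0.1779]
eef_rot: [0.0, 1.0, 0.029, 0.001]
wrist_force: [-0.3, 0.5, 0.6]
gripper_width: 0.0482
grip_force: 0.0
```

```bash
python3 m1.py dark -45 -46 0 0
```

```text
dark top [-34.4 -20.2  39.5] 44.7
dark side [ -6.  -28.7   7.6] 88.8
dark both [ -2.8 -22.7   7.5] 136.2
```

Converted, 0.034 m is 0.068, 0.03 m is 0.06.

>>> steer_hand:
  ticks: {"wx":[0,0,0,0,0,0,0],"wy":[0,0,0,0,0,0,0],"wz":[0,0,0,0,0,0,0],"x":[0.012,0.024,0.036,0.048,0.06,0.068,0.068],"y":[0,0,0,0,0,0,0],"z":[0,0,0,0,0,0,0],"finger_gap":[0.048,0.048,0.048,0.048,0.048,0.048,0.048]}

```text
time: 10.65
ee_pos: [0.6094, -0.0907, 0.178]
eef_rot: [0.0, 1.0, 0.029, 0.001]
wrist_force: [0.1, -0.3, -0.4]
gripper_width: 0.0482
grip_force: 0.0
```

```bash
python3 go.py f -81 -46.5 .178 -90
```

```text
rotvec [ 0.001  -0.0021  0.0021] d [0.0063 0.0001 0.    ] t 10.65 q6 1.18
```

Converted, 0.007 m is 0.014, 0.006 m is 0.012.

>>> steer_hand:
  ticks: {"wx":[0,0,0,0,0],"wy":[0,0,0,0,0],"wz":[0,0,0,0,0],"x":[0.006,0.01,0.012,0.014,0.014],"y":[0,0,0,0,0],"z":[0,0,0,0,0],"finger_gap":[0.048,0.048,0.048,0.048,0.048]}

```text
time: 11.15
ee_pos: [0.6152, -0.0903, 0.1779]
eef_rot: [0.0, 1.0, 0.029, -0.0]
wrist_force: [-4.3, -0.5, 2.3]
gripper_width: 0.0481
grip_force: 2.1
```

Converted, 0.002 m is 0.004, 0.001 m is 0.002.

>>> steer_hand:
  ticks: {"wx":[0,0,0],"wy":[0,0,0],"wz":[0,0,0],"x":[0.002,0.004,0.004],"y":[0,0,0],"z":[0,0,0],"finger_gap":[0.048,0.048,0.048]}

```text
time: 11.45
ee_pos: [0.6158, -0.0903, 0.1779]
eef_rot: [0.0, 1.0, 0.029, -0.002]
wrist_force: [-10.6, -0.7, 7.5]
gripper_width: 0.0478
grip_force: 5.4
```

```bash
python3 go.py f -81 -46.5 .178 -90
```

```text
rotvec [0.0001 0.0043 0.002 ] d [-0.0001  0.0001 -0.0001] t 11.45 q6 1.19
```

Force rose to 10 N at exactly the expected depth, so the dark yoke is home. I retract and measure again.

Converted, -0.1 m is -0.2, -0.08 m is -0.16.

>>> steer_hand:
  ticks: {"wx":[0,0,0,0,0],"wy":[0,0,0,0,0],"wz":[0,0,0,0,0],"x":[-0.04,-0.12,-0.16,-0.2,-0.2],"y":[0,0,0,0,0],"z":[0,0,-0.1,-0.2,-0.2],"finger_gap":[0.048,0.048,0.05,0.055,0.055]}

```text
time: 11.95
ee_pos: [0.5181, -0.0964, 0.283]
eef_rot: [0.002, 1.0, 0.029, 0.005]
wrist_force: [2.0, -1.0, -0.1]
gripper_width: 0.0551
grip_force: 0.0
```

Run:
```python
from vis import *
from station import arm
t=arm.get_image("top");s=arm.get_image("side")
for l,ds in(("top",[t]),("side",[s]),("both",[t,s])): p,e=fit(ds,"pale",YOKE,(.6084,-.3275,2.17),0,None,True); print(l,p.round(4),round(e,1))
f=lambda d,q:cv2.resize(d["pixels"][q[1]-50:q[1]+50,q[0]-50:q[0]+50],(400,400),interpolation=cv2.INTER_CUBIC)
cv2.imwrite("pics/g4.png",np.hstack([f(t,(285,160)),f(s,(240,170))]))
```

```bash
python3 m1.py dark -10 46 0 0 dark -10 -46 0 0
python3 go.py .6084 -.3275 .28 -55.6
```

```text
top [ 0.6074 -0.3274  2.1834  0.    ] 1.1
side [ 0.6508 -0.3765  2.2732  0.    ] 55.3
both [ 0.6089 -0.3278  2.1742  0.    ] 64.0
dark top [-8.1 43.8 -0.7] 86.0
dark side [ -1.7  21.  -12.9] 74.8
dark both [-8.7 40.5 -2.5] 175.4
dark top [ -7.3 -40.2   0.7] 93.5
dark side [ -5.2 -42.1   2.6] 72.4
dark both [ -7.1 -41.2   2.9] 168.6
rotvec [ 0.0012 -0.0016 -0.5426] d [ 0.077   0.2365 -0.0024] t 12.15 q6 1.12
```

View pics/g4.png

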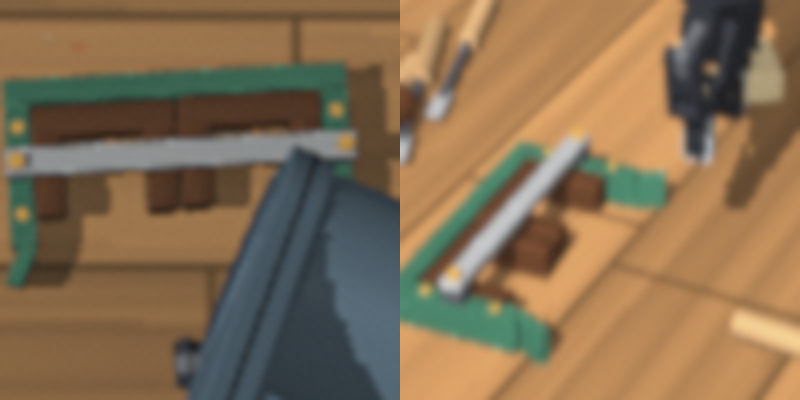

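Both dark yokes are home side by side: their legs meet at crop column 180 and their backs lie along the stop. Now I'll fetch the pale yoke.

Converted, 0.2365 m is 0.473, 0.077 m is 0.154, -0.5426 rad is -0.1357.

>>> steer_hand:
  ticks: {"wx":[0,0,0,0,0,0,0],"wy":[0,0,0,0,0,0,0],"wz":[-0.1357,-0.1357,-0.1357,-0.1357,-0.1357,-0.1357,-0.1357],"x":[0.154,0.154,0.154,0.154,0.154,0.154,0.154],"y":[0.473,0.473,0.473,0.473,0.473,0.473,0.473],"z":[0,0,0,0,0,0,0],"finger_gap":[0.055,0.055,0.055,0.055,0.055,0.055,0.055]}

```text
time: 12.85
ee_pos: [0.6082, -0.3285, 0.2745]
eef_rot: [-0.002, 0.956, 0.295, -0.001]
wrist_force: [-0.3, 0.7, -1.4]
gripper_width: 0.055
grip_force: 0.0
```

```bash
python3 go.py .6078 -.3274 .180 -55.4
```

```text
rotvec [-0.0032  0.0003 -0.0053] d [ 0.0003 -0.0008  0.0945] t 12.85 q6 0.32
```

Converted, 0.095 m is 0.19, 0.08 m is 0.16, -0.005 rad is -0.0013.

>>> steer_hand:
  ticks: {"wx":[0,0,0,0,0,0,0,0,0,0],"wy":[0,0,0,0,0,0,0,0,0,0],"wz":[-0.0013,-0.0013,-0.0013,-0.0013,-0.0013,-0.0013,-0.0013,-0.0013,-0.0013,-0.0013],"x":[0,0,0,0,0,0,0,0,0,0],"y":[-0.0016,-0.0016,-0.0016,-0.0016,-0.0016,-0.0016,-0.0016,-0.0016,-0.0016,-0.0016],"z":[0.08,0.16,0.19,0.19,0.19,0.19,0.19,0.19,0.19,0.19],"finger_gap":[0.055,0.055,0.055,0.055,0.01,0.01,0.01,0.01,0.01,0.01]}

```text
time: 13.85
ee_pos: [0.6088, -0.3275, 0.1859]
eef_rot: [0.002, 0.955, 0.298, 0.002]
wrist_force: [0.2, 0.2, 6.3]
gripper_width: 0.0186
grip_force: 61.7
```

>>> steer_hand:
  ticks: {"wx":[0,0,0],"wy":[0,0,0],"wz":[0,0,0],"x":[0,0,0],"y":[0,0,0],"z":[-0.08,-0.15,-0.15],"finger_gap":[0.01,0.01,0.01]}

```text
time: 14.15
ee_pos: [0.6095, -0.3281, 0.2652]
eef_rot: [0.005, 0.954, 0.298, 0.004]
wrist_force: [0.9, -0.2, -0.0]
gripper_width: 0.0184
grip_force: 60.8
```

```bash
python3 go.py f -185 0 .255 0
```

```text
rotvec [ 0.0138  0.0024 -1.0213] d [ 0.076  -0.286   0.0069] t 14.15 q6 0.31
```

Converted, -0.286 m is -0.572, 0.076 m is 0.152, -1.0213 rad is -0.2553.

>>> steer_hand:
  ticks: {"wx":[0.001,0.001,0.001,0.001,0.001,0.001,0.001,0.001,0.001,0.001],"wy":[0,0,0,0,0,0,0,0,0,0],"wz":[-0.2553,-0.2553,-0.2553,-0.2553,-0.2553,-0.2553,-0.2553,-0.2553,-0.2553,-0.2553],"x":[0.152,0.152,0.152,0.152,0.152,0.152,0.152,0.152,0.152,0.152],"y":[-0.572,-0.572,-0.572,-0.572,-0.572,-0.572,-0.572,-0.572,-0.572,-0.572],"z":[0,0,0,0,0,0,0,0,0,0],"finger_gap":[0.01,0.01,0.01,0.01,0.01,0.01,0.01,0.01,0.01,0.01]}

```text
time: 15.15
ee_pos: [0.508, -0.0494, 0.2578]
eef_rot: [-0.001, 0.688, 0.725, -0.0]
wrist_force: [-0.1, 0.4, -1.6]
gripper_width: 0.0187
grip_force: 60.7
```

```bash
python3 go.py f -185 0 .215 0; python3 m1.py pale -185 0 .07 180
```

```text
rotvec [-0.0013 -0.0008 -0.0036] d [-0.0005  0.0013  0.0428] t 15.15 q6 -0.37
pale top [-161.4   -3.7  180.2] 0.0
pale side [-168.3   -8.2  199.3] 78.3
pale both [-170.8   -7.1  196.7] 78.5
```

Converted, 0.065 m is 0.13, 0.06 m is 0.12, -0.0036 rad is -0.0009.

>>> steer_hand:
  ticks: {"wx":[0,0,0,0],"wy":[0,0,0,0],"wz":[-0.0009,-0.0009,-0.0009,-0.0009],"x":[-0.001,-0.001,-0.001,-0.001],"y":[0.0026,0.0026,0.0026,0.0026],"z":[0.08,0.12,0.13,0.13],"finger_gap":[0.01,0.01,0.01,0.01]}

```text
time: 15.65
ee_pos: [0.5087, -0.0493, 0.1921]
eef_rot: [-0.002, 0.686, 0.727, -0.001]
wrist_force: [-0.1, 0.2, -0.8]
gripper_width: 0.0185
grip_force: 60.6
```

```bash
python3 go.py f -145 0 .1865 0
python3 m1.py pale -185 0 .006 180
```

Run:
```python
from vis import *
from station import arm
import go
t=arm.get_image("top");s=arm.get_image("side")
def f(d,q):
    S=4;im=cv2.resize(d["pixels"][q[1]-50:q[1]+50,q[0]-50:q[0]+50],(400,400),interpolation=cv2.INTER_CUBIC)
    for P in YOKE:
        a=((proj(d,T((*go.w(-185,0),go.F[2]+np.pi,.006),P))-q+50.5)*S).astype(np.int32); cv2.polylines(im,[a[4:]],True,(255,255,0),1)
    return im
cv2.imwrite("pics/g5.png",np.hstack([f(t,(285,185)),f(s,(260,180))]))
```

```text
rotvec [-0.0038 -0.0018  0.0021] d [-0.0006  0.0406  0.0054] t 15.65 q6 -0.37
pale top [-186.7    2.2  187.5] 0.0
pale side [-184.5    1.1  180.5] 144.8
pale both [-184.5    1.2  180.3] 144.8
```

View pics/g5.png

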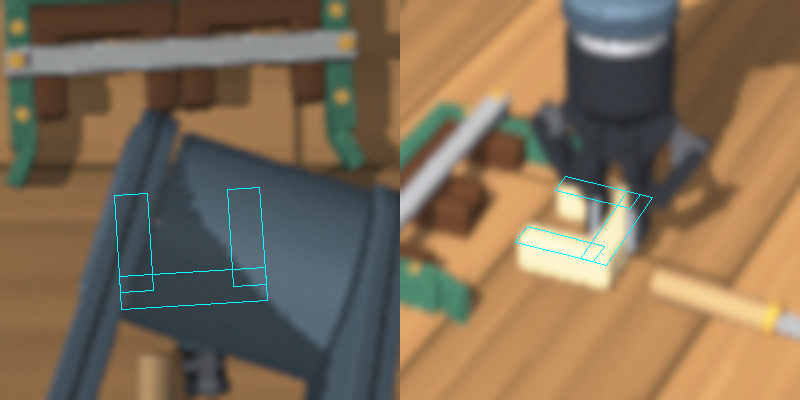

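Side view: the pale yoke in hand agrees with the commanded pose outline, with legs toward the frame. Top crop: the dark leg junction is at (180,105), which is pixel (280,161). I'll convert that to frame y.

Run:
```python
from vis import *
from station import arm
import go
t=arm.get_image("top"); c,q=np.cos(go.F[2]),np.sin(go.F[2])
for uv in((280,161),(280,143)):
    d=ray(t,uv,.028)[:2]-go.F[:2]; print((c*d[0]+q*d[1])*1e3,(c*d[1]-q*d[0])*1e3)
# darkest/edge profile across the legs ends row (top view)
px=t["pixels"].astype(int); print(px[158,266:296,2])
```

```text
-70.73154458883653 -0.38473622172112765
-25.430950682016366 -3.2374344922952445
[158 158 158 159 147 121  97  87  86  83  81  79  72  66  76  87  88  87
  84  80  78  74  75  90  99  98  99  99  98  97]
```

Converted, 0.0406 m is 0.0812, 0.03 m is 0.06, 0.002 rad is 0.0005.

>>> steer_hand:
  ticks: {"wx":[0,0,0,0],"wy":[0,0,0,0],"wz":[0.0005,0.0005,0.0005,0.0005],"x":[-0.0024,-0.0028,-0.0032,-0.0032],"y":[0.03,0.06,0.0812,0.0812],"z":[0.006,0.011,0.011,0.011],"finger_gap":[0.01,0.01,0.01,0.01]}

```text
time: 16.3
ee_pos: [0.5508, -0.0482, 0.188]
eef_rot: [0.0, 0.686, 0.727, 0.0]
wrist_force: [0.4, 0.3, -0.9]
gripper_width: 0.0183
grip_force: 60.7
```

```bash
python3 go.py f -107 1 .1865 0; python3 m1.py pale -145 0 0 180
```

```text
rotvec [ 0.0007 -0.0003  0.0019] d [0.0016 0.0364 0.0015] t 16.3 q6 -0.35
pale top [-140.    15.3  176.8] 0.0
pale side [-1.401e+02 -1.000e-01  1.832e+02] 50.3
pale both [-140.1   -0.5  183.7] 50.3
```

Converted, 0.0335 m is 0.067, 0.026 m is 0.052, 0.002 rad is 0.0005.

>>> steer_hand:
  ticks: {"wx":[0,0,0,0,0,0,0],"wy":[0,0,0,0,0,0,0],"wz":[0.0005,0.0005,0.0005,0.0005,0.0005,0.0005,0.0005],"x":[0.0036,0.0036,0.0036,0.0036,0.0036,0.0036,0.0036],"y":[0,0.02,0.036,0.052,0.067,0.067,0.067],"z":[0.003,0.003,0.003,0.003,0.003,0.003,0.003],"finger_gap":[0.01,0.01,0.01,0.01,0.01,0.01,0.01]}

```text
time: 17.1
ee_pos: [0.5836, -0.0443, 0.1859]
eef_rot: [-0.0, 0.687, 0.726, 0.0]
wrist_force: [2.2, 0.4, 1.6]
gripper_width: 0.0181
grip_force: 61.1
```

```bash
python3 go.py f -110 1 .1865 0
```

```text
rotvec [ 0.0006 -0.0007 -0.0005] d [-0.0004  0.0005 -0.0006] t 17.1 q6 -0.32
```

Converted, -0.1 m is -0.2, -0.08 m is -0.16, 1.57 rad is 0.3925.

>>> steer_hand:
  ticks: {"wx":[0,0,0,0,0,0,0,0,0,0,0,0],"wy":[0,0,0,0,0,0,0,0,0,0,0,0],"wz":[0,0,0,0,0,0.3925,0.3925,0.3925,0.3925,0.3925,0.3925,0.3925],"x":[0,0,0,0,0,0,0,0,0,0,0,0],"y":[0,0,0,0,0,-0.1,-0.2,-0.2,-0.2,-0.2,-0.2,-0.2],"z":[0,0,0,-0.08,-0.16,-0.16,-0.16,-0.16,-0.16,-0.16,-0.16,-0.16],"finger_gap":[0.034,0.034,0.034,0.034,0.034,0.048,0.048,0.048,0.048,0.048,0.048,0.048]}

```text
time: 18.3
ee_pos: [0.4828, -0.05, 0.2658]
eef_rot: [-0.001, 0.96, 0.281, -0.001]
wrist_force: [0.1, 0.4, -0.7]
gripper_width: 0.0479
grip_force: 0.0
```

```bash
python3 go.py f -140 0.5 .178 -90;python3 m1.py pale -110 0 0 180
```

```text
rotvec [-0.0016  0.0018  0.514 ] d [0.0619 0.0361 0.0877] t 18.3 q6 0.67
pale top [-110.4    1.7  179. ] 0.2
pale side [-111.2   -6.8  180.7] 37.0
pale both [-112.4    2.5  175.9] 39.5
```

Converted, 0.0877 m is 0.1754, 0.0619 m is 0.1238, 0.514 rad is 0.1285.

>>> steer_hand:
  ticks: {"wx":[0,0,0,0,0,0,0,0],"wy":[0,0,0,0,0,0,0,0],"wz":[0.1285,0.1285,0.1285,0.1285,0.1285,0.1285,0.1285,0.1285],"x":[0,0,0.06,0.1238,0.1238,0.1238,0.1238,0.1238],"y":[0,0,0.036,0.0722,0.0722,0.0722,0.0722,0.0722],"z":[0,0,0,0.04,0.12,0.1754,0.1754,0.1754],"finger_gap":[0.05,0.05,0.05,0.05,0.05,0.05,0.05,0.05]}

```text
time: 19.2
ee_pos: [0.5543, -0.0464, 0.1779]
eef_rot: [-0.001, 0.999, 0.032, -0.002]
wrist_force: [0.1, 0.9, 1.1]
gripper_width: 0.0501
grip_force: 0.0
```

```bash
python3 go.py f -101 0.5 .178 -90
```

```text
rotvec [-0.0016  0.0032  0.0087] d [ 0.0388  0.0008 -0.0002] t 19.2 q6 1.22
```

Converted, 0.034 m is 0.068, 0.03 m is 0.06, 0.0087 rad is 0.0022.

>>> steer_hand:
  ticks: {"wx":[0,0,0,0,0,0,0],"wy":[0,0,0,0,0,0,0],"wz":[0.0022,0.0022,0.0022,0.0022,0.0022,0.0022,0.0022],"x":[0.012,0.024,0.036,0.048,0.06,0.068,0.068],"y":[0.0016,0.0016,0.0016,0.0016,0.0016,0.0016,0.0016],"z":[0,0,0,0,0,0,0],"finger_gap":[0.05,0.05,0.05,0.05,0.05,0.05,0.05]}

```text
time: 19.9
ee_pos: [0.5892, -0.045, 0.1779]
eef_rot: [-0.0, 1.0, 0.027, -0.0]
wrist_force: [0.3, -0.5, -0.2]
gripper_width: 0.05
grip_force: 0.0
```

```bash
python3 go.py f -101 0.5 .178 -90
```

```text
rotvec [-0.0009  0.0008 -0.0021] d [ 0.0039 -0.0002 -0.0001] t 19.9 q6 1.25
```

Converted, 0.006 m is 0.012, 0.005 m is 0.01.

>>> steer_hand:
  ticks: {"wx":[0,0,0,0,0],"wy":[0,0,0,0,0],"wz":[0,0,0,0,0],"x":[0.004,0.008,0.01,0.012,0.012],"y":[0,0,0,0,0],"z":[0,0,0,0,0],"finger_gap":[0.05,0.05,0.05,0.05,0.05]}

```text
time: 20.4
ee_pos: [0.5933, -0.0447, 0.1777]
eef_rot: [-0.001, 1.0, 0.027, -0.003]
wrist_force: [-6.2, -1.3, 4.5]
gripper_width: 0.0498
grip_force: 3.2
```

```bash
python3 go.py f -101 0.5 .178 -90
```

```text
rotvec [-0.0015  0.0055 -0.0019] d [-0.0002 -0.0001 -0.0003] t 20.4 q6 1.25
```

Converted, 0.003 m is 0.006, 0.002 m is 0.004.

>>> steer_hand:
  ticks: {"wx":[0,0,0],"wy":[0,0,0],"wz":[0,0,0],"x":[0.004,0.006,0.006],"y":[0,0,0],"z":[0,0,0],"finger_gap":[0.05,0.05,0.05]}

```text
time: 20.7
ee_pos: [0.5943, -0.0447, 0.1777]
eef_rot: [-0.001, 1.0, 0.027, -0.006]
wrist_force: [-15.8, -4.2, 11.4]
gripper_width: 0.0498
grip_force: 7.9
```

```bash
python3 go.py f -101 0.5 .178 -90
```

```text
rotvec [-0.0019  0.0114 -0.0016] d [-0.0012 -0.0001 -0.0003] t 20.7 q6 1.26
```

>>> steer_hand:
  ticks: {"wx":[0,0,0,0,0,0,0,0,0],"wy":[0,0,0,0,0,0,0,0,0],"wz":[0,0,0,0,0,0,0,0,0],"x":[-0.04,-0.1,-0.16,-0.24,-0.32,-0.4,-0.4,-0.4,-0.4],"y":[0,0,0.06,0.16,0.26,0.36,0.4,0.4,0.4],"z":[0,-0.04,-0.16,-0.2,-0.2,-0.2,-0.2,-0.2,-0.2],"finger_gap":[0.05,0.05,0.05,0.05,0.05,0.05,0.05,0.05,0.05]}

```text
time: 21.6
ee_pos: [0.4077, -0.2586, 0.2789]
eef_rot: [0.001, 1.0, 0.024, 0.0]
wrist_force: [0.3, 0.2, 0.3]
gripper_width: 0.0501
grip_force: 0.0
```

Run:
```python
from vis import *
from station import arm
t=arm.get_image("top");s=arm.get_image("side")
f=lambda d,q:cv2.resize(d["pixels"][q[1]-50:q[1]+50,q[0]-50:q[0]+50],(400,400),interpolation=cv2.INTER_CUBIC)
cv2.imwrite("pics/g6.png",np.hstack([f(t,(285,160)),f(s,(240,170))]))
```

```bash
python3 m1.py pale -80 0 0 180
```

```text
pale top [-79.5   1.8 179.3] 0.1
pale side [-79.4   3.  158.4] 47.7
pale both [-80.7  -0.9 177.7] 60.6
```

View pics/g6.png

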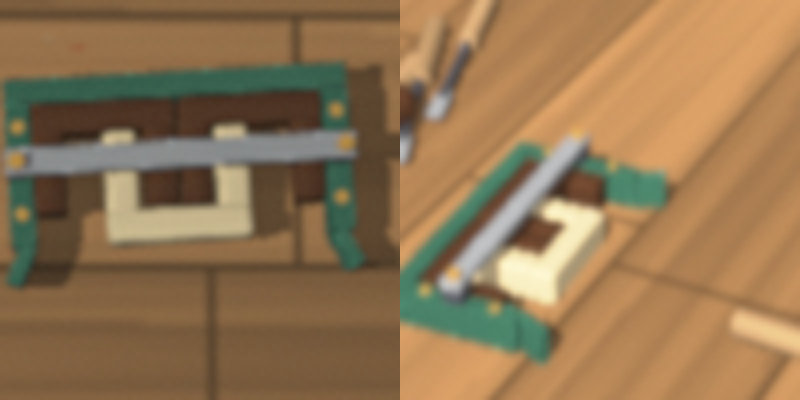

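The pale legs at (118,135) and (230,130) reach the dark back bars, and the two dark legs fill the pale mouth. The pale back, at row 240, is level with the rail ends, and the robot is clear of everything. Handing the job in.

```bash
python3 -c "
from station import arm
print(arm.job_done())"
```

```text
the job is handed in; nothing more can be done
None
```

The three yokes are packed in the frame, dark one first and then the pale one, both pushed home until they stopped. The last pictures show the pale back level with the rail ends; everything was let go and the job was handed in at about 22 s.

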